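Kit a trackball repair and hold the parts tray over the mat

ROBOT

A 7-joint arm with a two-finger parallel gripper is mounted at the origin on the work surface. World frame = base frame: x ahead of the robot, y to its left, z up, the work surface at z = 0. Lengths are in m, angles in rad, forces in N, time in s.
With the tool pointing down it reaches from about 0.4 to 0.875 m from the base axis. Payload 4.4 kg.
Tool frame: the origin (TCP) lies between the finger pads; the fingertips stand r.tcp_to_tips ahead of it and the grasp point (between the pads) lies 2 mm behind it (r.tcp_to_tips is the distance from the TCP to the fingertips, in m); z points along the fingers, y is the line along which they close (so a half turn about z gives the same grasp; the last joint's range is limited). The gripper opens to 85 mm and grips with 20 to 120 N. Pads are 22 mm wide; open, the fingers measure 114 mm over their backs; the gripper's body (76 mm by 85 mm) begins 54 mm behind the grasp point. The pads swing forward as they close: fully open they stand 13 mm farther back than shut.
Start: joints at [-1.314, 0.628, 0.038, 1.517, -0.027, 0.996, -0.02], TCP at [0.206, 0.616, 0.224] pointing down, gripper open.
Joint ranges: [-3.06, 3.06], [-0.37, 2.12], [-1.25, 1.32], [0.18, 2.47], [-1.1, 4.24], [0.23, 1.98], [-2.94, 2.94]. Speed limits (rad/s): [2.57, 2.57, 3.14, 3.14, 3.14, 3.14, 3.14].

INTERFACE

Orientations are given as [roll, pitch, yaw] about the fixed x, y, z axes, in that order (R = Rz(yaw) Ry(pitch) Rx(roll)).
In Python, from rig import r gives the robot as it stands. The module is installed in compiled form; this text tells all that it offers.
- The arm moves only by the shell command python3 -m jog 'ROWS' [OPENING] [FORCE]. ROWS is JSON, a list of rows, each a list of 2 entries, a list of its own where there are three numbers: the shift along the tool's x, y, z in mm, then the turn about the tool's z in rad. A call has 1 to 8 rows; each row shifts and turns the commanded pose from where the row before left it, along the tool's axes as they then stand; what a row does not reach is not made up. A row lasts 1/10 s, in which the tool goes at most 50 mm and 8.59 degrees, less where a joint would pass 70% of its speed; a pose out of reach is approached as far as the arm can. A call is refused whole if a number of a shift passes 50 or a number of a turn 0.15, either way. A call with a gripper value outside its range is refused whole. OPENING is the gripper's target within -1 to 1 (shut at 1, half-way at 0, fully open at -1), set as the call begins (- or left out, the last holds). The fingers move at their own pace and stop on an object; FORCE is the grip in N (left out, the last holds). Time passes only in rows, so rows that do not move let the fingers close. It gives the time, the measured TCP pose, the force, the opening and the grip force at its end, in the units of the state.
- r.get_state(): the state, without advancing time (a new reading comes with each control period).
- r.camera(name): name is "side" or "top" or "wrist"; returns (picture, depth): 420x560x3 uint8, red, green, blue; 420x560 float32, m along the optical axis (not along the pixel's ray), 0 where there is no reading.
- r.camera_model(name): a dict with "intrinsics" (3x3 intrinsics, pixels), "dist_coeffs" ([k1, k2, p1, p2, k3] as OpenCV has them; the pictures are not rectified), "pose" (4x4, takes a point from camera to world coordinates); the wrist camera has in their place "tool_from_camera" (4x4, takes a point from camera to tool coordinates, whose origin is the TCP and whose axes are the flange's). Camera axes: x right, y up, looking along -z (the intrinsics and any distortion apply to the point x, -y, -z); pixel columns grow to the right and rows downward; lengths in m; the calibration is good to about 2 mm. A picture is of the moment at which its call begins: read the wrist's pose just before it. camera_model takes no time and is no camera call.
- r.finish_job(): hands the job in; it is judged then, once.
The state is a dict: "t": time; "qpos": joint angles; "dq": joint speeds; "joint_torque": joint torques, N m; "ee_pos": TCP position; "tcp_rot": TCP orientation; "ft_force": force on the tool from outside, world axes, zero at the start; "torque": the same for the moment, N m; "width": finger opening in m; "finger_force": force on a finger pad.
Only numpy, scipy, OpenCV 4.12 (cv2) and the standard library are available. Lean on these libraries where they do the work, as an engineer would, in place of code of your own. Each camera call takes 0.05 s, during which the arm holds its last target. There are 200 camera calls.

TASK

Two steel roller sleeves that look alike outside stand on the repair bench, but only one is bored to suit the shaft: slide it all the way down onto the upright gauge pin to prove the fit, then stand it in the empty square pocket of the parts tray while the tray still rests on the bench, and leave the other sleeve on the bench. Then lift the tray by its handle, never tipping it so far that the loose trackball could climb out of its seat, and carry it over the middle of the grey repair mat. Finish while holding it there, level and still, about 15 cm above the bench for the technician to take the parts: do not put it down or let go, and leave the other things on the bench where they are.

Things in the scene. Friction and masses are not known exactly. Their poses are not given: they have to be found in the camera images.
- sleeve_a: plain steel roller sleeve (tube) standing upright, 24 mm outside diameter, 40 mm long, through bore 13 mm: the one that goes onto the 11 mm gauge pin. Origin at the centre of its underside, z along its bore. About 90 g.
- sleeve_b: steel sleeve with the same outside (24 mm diameter, 40 mm long) standing upright, but its bore is only 8 mm, so it jams on the nose of the gauge pin. Origin at the centre of its underside, z along its bore. About 110 g.
- gauge: gauge pin, fixed to the bench: round dark steel base 72 mm in diameter and 14 mm high, then a shoulder 22 mm in diameter up to 26 mm height, then the upright pin 11 mm in diameter, whose last 8 mm taper to a 4 mm blunt nose, top at 74 mm. Origin at the centre of its underside on the bench, z up.
- shoulder (a point): centre of the upper face of the gauge's shoulder, 26 mm above the bench, on the pin's axis: the underside of a fully seated sleeve rests here.
- tray: aluminium parts tray standing loose on the bench, 220 mm along its x, 130 mm along its y, floor 4 mm thick, outer rim up to 12 mm. Over its middle stands a bail handle (see handle). On its +x half is the ball seat, on its -x half the square pocket. Origin at the centre of its underside, z up. About 0.35 kg empty, 0.55 kg loaded and nearly balanced about the handle.
- handle (a point): middle of the tray's handle bar, 85 mm above the tray's underside. The black bar is 14 mm thick along tray x, 112 mm long along tray y, 18 mm high (76 to 94 mm above the underside); its flat faces look to tray +x and -x. Posts stand only at its two ends.
- pocket (a point): centre of the floor of the empty square pocket, at tray x = -70 mm, y = 0, 4 mm above the tray's underside. The pocket is 36 by 36 mm inside with 3 mm black walls 8 mm high.
- seat (a point): where the centre of the ball lies when it sits in its seat, at tray x = +62 mm, y = 0, about 32 mm above the tray's underside. The seat is a black collar, 42 mm outside and 28 mm inside diameter, top 11 mm above the underside; the ball rests loose on the collar's inner edge and climbs out if the tray tips by about 30 degrees or is jerked.
- ball_center (a point): centre of the loose trackball, a smooth black ball 50 mm in diameter, 110 g, sitting in the tray's seat; its top is 57 mm above the tray's underside.
- mat: thin grey silicone repair mat fixed on the bench, 260 mm along its x, 250 mm along its y, 4 mm thick. Origin at the centre of its underside.
- unit: opened panel trackball unit without its ball, a square black housing with a 104 mm square steel panel and round black bezel, 37 mm high, lying on the mat. Origin at the centre of its underside. To be left alone.
- driver: screwdriver about 170 mm long lying on the bench, to be left alone.
- meter: black multimeter, 150 by 78 by 42 mm, lying on the bench, to be left alone. Origin at the centre of its underside.
- cleaner: white cleaner bottle, 52 mm in diameter, 150 mm high, standing on the bench, to be left alone. Origin at the centre of its underside.
Things that resemble listed ones, but are neither listed nor needed, are in the scene too. What is shaped like the part that bears ball_center but pink or yellow is not meant.

How it is judged:
On the way, in this order (a step that is already met when the one before it is completed fails the run):
1. the wide-bored sleeve is all the way down on the gauge pin (horizontal distance between sleeve_a and shoulder below 0.004 m and z of sleeve_a in the frame of shoulder below 0.003 m and angle between sleeve_a's own z axis and vertical below 0.15 rad), for 0.1 s.
2. that sleeve stands in the tray's square pocket, let go, with the tray on the bench (horizontal distance between sleeve_a and pocket below 0.012 m and z of sleeve_a in the frame of pocket between -0.005 and 0.005 m and angle between the z axis of sleeve_a and the z axis of tray, either way round below 0.25 rad and height (world z) of tray below 0.006 m and contact force between the fingers and sleeve_a below 0.1 N), for 0.1 s.
At the end, for the whole second after the job is handed in: Gripped tray held still, level within 0.1 rad, underside 10 to 20 cm above the bench, middle within 60 mm of the mat's middle; ball within 8 mm of its seat; wide-bored sleeve standing on the pocket floor within 12 mm of its middle; other sleeve on the bench, off the gauge (horizontal distance between sleeve_a and pocket below 0.012 m and z of sleeve_a in the frame of pocket between -0.005 and 0.005 m and angle between the z axis of sleeve_a and the z axis of tray, either way round below 0.25 rad and distance between ball_center and seat below 0.008 m and height (world z) of tray between 0.1 and 0.2 m and horizontal distance between tray and mat below 0.06 m and angle between tray's own z axis and vertical below 0.1 rad and linear speed of tray below 0.03 m/s and angular speed of tray below 0.15 rad/s and contact force between the fingers and tray above 2 N and height (world z) of sleeve_b below 0.022 m and horizontal distance between sleeve_b and gauge above 0.04 m); the arm keeps its last pose, push and grip.
It fails at once if the trackball leaves its seat (distance between ball_center and seat above 0.012 m).
It fails at once if the tray is tipped by more than 0.5 rad (about 29 degrees) (angle between tray's own z axis and vertical above 0.5 rad).
It fails at once if the trackball unit, screwdriver, multimeter or bottle is moved or knocked over (distance of any of unit, driver, meter, cleaner from where it was at the start of the episode above 0.03 m or angle between cleaner's own z axis and vertical above 0.5 rad).
It also fails if it takes over 64 s, if anything falls off the work surface, if the arm or the gripper's body presses on something with over 40 N, if the wrist force passes 120 N, or if a joint passes its speed limit or range.

## Working session

There is one attempt and no reset: what is moved stays moved. The work goes in short steps, Python scripts to look and compute and a shell command to move; the robot and the scene stay as the last step left them, time stands still between calls to the robot, and variables do not carry over. Pictures are saved under pics/ and viewed, at most 10 in all, crops included, and the job is handed in when it is done.

```bash
mkdir -p pics
cat > h.py <<'E'
import numpy as np, cv2
from rig import r
from scipy.spatial.transform import Rotation as R
def T_tool():
    s=r.get_state(); T=np.eye(4); q=np.array(s["tcp_rot"]); 
    T[:3,:3]=R.from_euler('xyz',q).as_matrix() if q.size==3 else q
    T[:3,3]=s["ee_pos"]; return T
def shot(n,f=None):
    T=T_tool() if n=="wrist" else None
    m=r.camera_model(n); im,d=r.camera(n)
    P=T@np.array(m["tool_from_camera"]) if T is not None else np.array(m["pose"])
    np.savez(f"pics/{f or n}.npz",im=im,d=d,P=P,K=m["intrinsics"],D=m["dist_coeffs"])
    cv2.imwrite(f"pics/{f or n}.png",im[:,:,::-1]); return load(f or n)
def load(f): return np.load(f"pics/{f}.npz")
def ray(z,u,v):
    p=cv2.undistortPoints(np.array([[[u,v]]],float),z["K"],z["D"])[0,0]
    return np.array([p[0],-p[1],-1.])
def at_h(z,u,v,h):
    o=z["P"][:3,3]; d=z["P"][:3,:3]@ray(z,u,v); return o+d*(h-o[2])/d[2]
def at_d(z,u,v):
    return z["P"][:3,:3]@(ray(z,u,v)*z["d"][int(v),int(u)])+z["P"][:3,3]
def cloud(z):
    h,w=z["d"].shape; u,v=np.meshgrid(np.arange(w),np.arange(h))
    p=cv2.undistortPoints(np.stack([u,v],-1).reshape(-1,1,2).astype(float),z["K"],z["D"])[:,0]
    c=np.c_[p[:,0],-p[:,1],-np.ones(len(p))]*z["d"].reshape(-1,1)
    return (c@z["P"][:3,:3].T+z["P"][:3,3]).reshape(h,w,3)
def crop(f,x0,y0,w,h,s,o):
    im=load(f)["im"][y0:y0+h,x0:x0+w,::-1]
    cv2.imwrite(f"pics/{o}.png",cv2.resize(im,None,fx=s,fy=s,interpolation=cv2.INTER_CUBIC))
E
python3 - <<'E'
from h import *
s=r.get_state();print(s, r.tcp_to_tips)
a=shot("top");b=shot("side")
print(a["P"],b["P"])
cv2.imwrite("pics/both.png",cv2.resize(np.vstack([a["im"],b["im"]])[:,:,::-1],None,fx=.71,fy=.71))
E
```

```text
{'t': 0.0, 'qpos': array([-1.31378502,  0.62935608,  0.03844445,  1.51835665, -0.02696326,
        0.9963231 , -0.02001962]), 'dq': array([-4.73118549e-04, -3.55437020e-05,  5.10355416e-04, -8.13462423e-04,
        5.42756673e-04,  2.38085351e-03, -1.00794711e-03]), 'joint_torque': array([-1.12864978e-03, -5.63401330e+01,  1.22603148e+00, -1.93438429e+01,
        1.10701629e-02,  1.08173027e-02,  7.50075799e-06]), 'ee_pos': array([0.20598291, 0.61582212, 0.22338635]), 'tcp_rot': array([-3.13966837e+00,  5.82075648e-05,  2.81878002e+00]), 'ft_force': array([0.42760883, 0.420431  , 0.00091708]), 'torque': array([-0.00537394, -0.0082794 ,  0.02003619]), 'finger_force': 0.0, 'width': 0.08532978051526229} 0.017
[[ 0.01958057  0.99904774 -0.03899001  0.54479182]
 [-0.99932226  0.01834035 -0.03191624  0.03437625]
 [-0.03117076  0.03958853  0.99872976  1.09905623]
 [ 0.          0.          0.          1.        ]] [[ 8.80440278e-01  2.93395899e-01 -3.72483239e-01  1.27516095e-01]
 [-4.74157057e-01  5.44860848e-01 -6.91593625e-01 -8.45251938e-01]
 [ 4.08004665e-05  7.85522440e-01  6.18833172e-01  9.06341926e-01]
 [ 0.00000000e+00  0.00000000e+00  0.00000000e+00  1.00000000e+00]]
```

View pics/top.png

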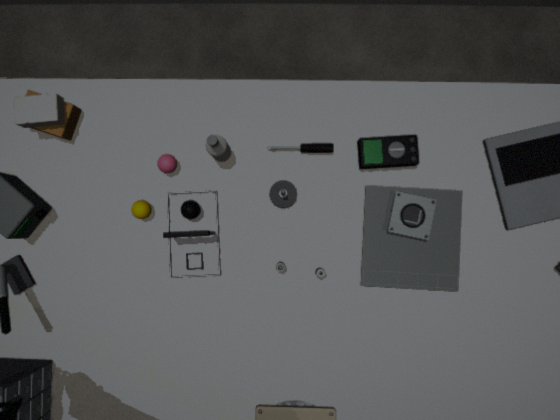

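View pics/side.png

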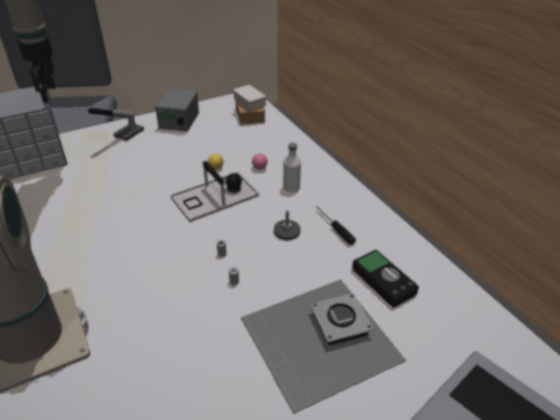

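The top picture shows two sleeves at (281,267) and (321,272), and the gauge at (283,194). The tray has its handle at (188,234), black ball at (190,210) and pocket at (195,261). The pink ball (167,163) and yellow ball (142,209) are decoys. The mat is at (411,238). Next I enlarge the sleeves and measure.

Run:
```python
from h import *
z=load("top")
crop("top",262,248,80,44,9,"sl")
for n,u,v,h in [("sl L",281,267,.04),("sl R",321,272,.04),("gauge base",283.5,194,.014),("nose",283,194,.074),("ball",190.5,209.5,.032),("pocket",195,261,.012),("handle a",165,235,.094),("handle b",214,233.5,.094),("tray TL",168,192.5,.012),("TR",217.5,191.5,.012),("BL",170,277,.012),("BR",220.5,275.5,.012),("mTL",364,186,.004),("mTR",462,189,.004),("mBR",459,291,.004),("mBL",360.5,288,.004),("cleaner top",213,141,.15),("driver",303,148,.01)]:
    print(n,at_h(z,u,v,h).round(4),at_d(z,u,v).round(4))
```

```text
sl L [0.4586 0.0442 0.04  ] [0.4555 0.0445 0.0018]
sl R [ 0.4483 -0.0555  0.04  ] [ 0.4449 -0.0587  0.0027]
gauge base [0.6436 0.0415 0.014 ] [0.6399 0.0412 0.0543]
nose [0.6381 0.0423 0.074 ] [0.6399 0.0425 0.0543]
ball [0.5985 0.2772 0.032 ] [0.5971 0.271  0.0591]
pocket [0.4667 0.2665 0.012 ] [0.4659 0.2688 0.001 ]
handle a [0.5331 0.3231 0.094 ] [0.5331 0.3231 0.0938]
handle b [0.539 0.205 0.094] [0.5386 0.2181 0.0165]
tray TL [0.6427 0.342  0.012 ] [0.6436 0.3446 0.0028]
TR [0.6474 0.2125 0.012 ] [0.6481 0.2138 0.0045]
BL [0.424  0.3305 0.012 ] [0.4242 0.33   0.0138]
BR [0.431  0.1995 0.012 ] [0.4298 0.2012 0.0006]
mTL [ 0.6688 -0.1661  0.004 ] [ 0.6694 -0.1671 -0.0014]
mTR [ 0.6654 -0.4179  0.004 ] [ 0.6661 -0.4207 -0.0029]
mBR [ 0.404  -0.4111  0.004 ] [ 0.4037 -0.4121  0.0015]
mBL [ 0.4064 -0.1602  0.004 ] [ 4.059e-01 -1.609e-01  2.000e-04]
cleaner top [0.7495 0.2031 0.15  ] [0.7492 0.2029 0.1513]
driver [ 0.7643 -0.0068  0.01  ] [ 0.7607 -0.0061  0.0278]
```

View pics/sl.png

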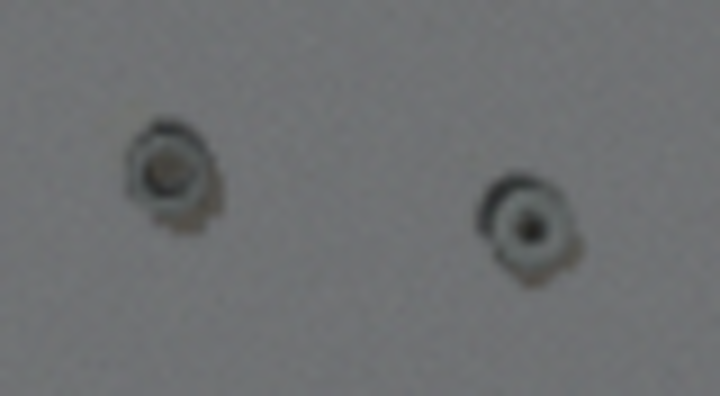

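The left sleeve (281,267) has the wide bore: a broad bore with the light bench showing through. The right one (321,272) has a small dark hole, so it is sleeve_b. I align the tool to the tray's yaw and go above the left sleeve.

```bash
J="python3 -m jog"
$J '[[[0,0,0],-0.126],[[0,0,0],-0.126],[[0,0,0],-0.125]]' | tail -1
$J '[[[-5,-15,0],0],[[-11,-29,0],0],[[-11,-29,0],0],[[-11,-29,0],0],[[-11,-29,0],0],[[-11,-29,0],0],[[-11,-29,0],0],[[-11,-29,0],0]]' >/dev/null
$J '[[[-11,-29,0],0],[[-11,-29,0],0],[[-11,-29,0],0],[[-11,-29,0],0],[[-11,-29,0],0],[[-11,-29,0],0],[[-11,-29,0],0],[[-11,-29,0],0]]' >/dev/null
$J '[[[-11,-29,0],0],[[-11,-29,0],0],[[-11,-29,0],0],[[-11,-29,0],0],[[-6,-20,0],0],[[0,-10,0],0],[[0,0,0],0],[[0,0,0],0]]'
python3 - <<'E'
from h import *
a=shot("wrist","w1"); print(a["P"].round(3)); print(r.get_state()["ee_pos"],r.get_state()["tcp_rot"])
E
```

```text
finger_force: 0.0
t: 2.8
ee_pos: [0.4575, 0.0343, 0.2242]
tcp_rot: [3.141, -0.001, -3.086]
ft_force: [0.9, 0.2, 0.8]
width: 0.0854
finger_force: 0.0
[[-0.056 -0.958 -0.282  0.385]
 [ 0.998 -0.054 -0.016  0.031]
 [ 0.    -0.282  0.959  0.373]
 [ 0.     0.     0.     1.   ]]
[0.45755552 0.03461922 0.22423142] [ 3.14083685e+00 -5.34507578e-04 -3.08551976e+00]
```

View pics/w1.png

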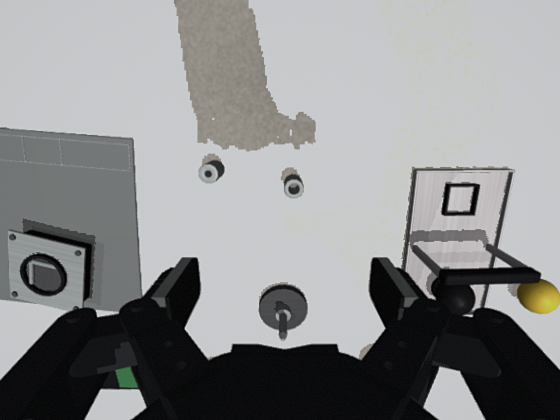

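The wrist view shows the wide sleeve's top at (293,187), sleeve_b at (208,173), the gauge base at (283,305) with its nose at (283,337), and the tray pocket at (461,199). I refine with image code.

Run:
```python
from h import *
z=load("w1")
a=z["im"]; c=cloud(z)
for n,u,v,h in [("sa",293,187,.04),("sb",208,173,.04),("base",283,304,.014),("nose",283,337,.074),("pocket",461,199,.012),("hL",446,277,.094),("hR",541,276,.094),("ball",454,294,.032)]:
    print(n,at_h(z,u,v,h).round(4),at_d(z,u,v).round(4))
def top(cx,cy,lo,hi,rad):
    m=(np.hypot(c[...,0]-cx,c[...,1]-cy)<rad)&(c[...,2]>lo)&(c[...,2]<hi); p=c[m]; 
    print(len(p),p.mean(0).round(4),((p.min(0)+p.max(0))/2).round(4),(p.max(0)-p.min(0)).round(4))
top(.458,.044,.036,.045,.03); top(.64,.042,.011,.0165,.05); top(.64,.042,.06,.08,.03)
z=load("top"); c=cloud(z); print("top")
top(.458,.044,.034,.045,.03); top(.64,.042,.009,.018,.05); top(.64,.042,.05,.09,.03);top(.536,.27,.088,.1,.1)
im=np.vstack([cv2.resize(a[150:230,250:330,::-1],None,fx=5,fy=5,interpolation=3)])
im2=cv2.resize(a[270:350,243:323,::-1],None,fx=5,fy=5,interpolation=3)
cv2.imwrite("pics/c1.png",np.hstack([im,im2]))
```

```text
sa [0.4553 0.0451 0.04  ] [0.4631 0.0467 0.0034]
sb [ 0.4443 -0.0545  0.04  ] [ 0.447  -0.0584  0.0246]
base [0.6329 0.043  0.014 ] [0.6329 0.043  0.014 ]
nose [0.6395 0.0437 0.074 ] [0.6397 0.0437 0.0737]
pocket [0.4644 0.2668 0.012 ] [0.4666 0.2733 0.0021]
hL [0.5346 0.2172 0.094 ] [0.5349 0.2176 0.0934]
hR [0.5289 0.3273 0.094 ] [ 0.5778  0.4279 -0.0008]
ball [0.5934 0.2758 0.032 ] [0.5848 0.2657 0.046 ]
225 [0.4566 0.0459 0.039 ] [0.4566 0.0459 0.0385] [0.0225 0.0228 0.0051]
1369 [0.6396 0.0432 0.0133] [0.6435 0.0436 0.0137] [0.0723 0.0704 0.0055]
71 [0.641  0.0431 0.0677] [0.6422 0.0432 0.0672] [0.0084 0.0092 0.014 ]
top
50 [0.4592 0.0463 0.0398] [0.4595 0.0466 0.0399] [0.0222 0.0201 0.0086]
529 [0.6453 0.0429 0.0139] [0.645  0.0429 0.0134] [0.0701 0.0673 0.0088]
16 [0.6443 0.0434 0.0676] [0.6444 0.0437 0.0639] [0.0091 0.0075 0.021 ]
272 [0.5378 0.2728 0.0943] [0.5376 0.2731 0.0942] [0.019  0.112  0.0103]
```

View pics/c1.png

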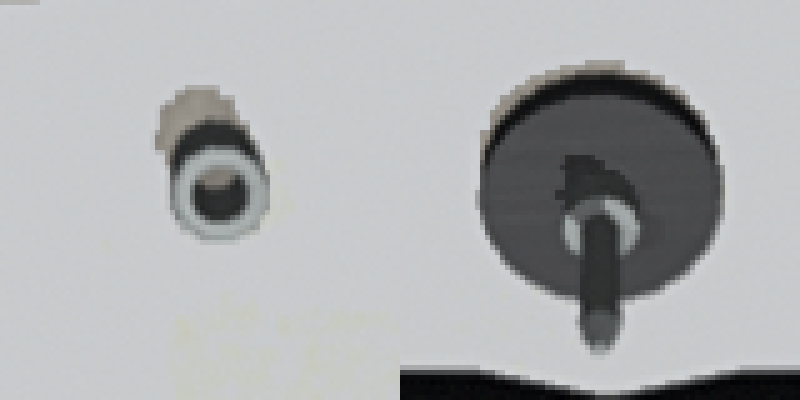

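The enlarged crop confirms the wide bore, with the top centre at (293.3,188.3). The gauge is at (0.641–0.644, 0.043), matching its 72 mm base. I descend over the sleeve and grip it.

```bash
J="python3 -m jog"
$J '[[[-1,6,20],0],[[0,5.5,30],0],[[0,0,35],0],[[0,0,35],0],[[0,0,30],0],[[0,0,22],0],[[0,0,16],0],[[0,0,10],0]]' 
$J '[[[0,0,0],0],[[0,0,0],0],[[0,0,0],0],[[0,0,0],0],[[0,0,0],0],[[0,0,0],0]]' 0.9 40
```

```text
t: 3.65
ee_pos: [0.4577, 0.0463, 0.0251]
tcp_rot: [3.141, -0.002, -3.085]
ft_force: [0.5, -0.4, 0.2]
width: 0.0854
finger_force: 0.0
t: 4.25
ee_pos: [0.4591, 0.045, 0.0272]
tcp_rot: [3.141, 0.002, -3.087]
ft_force: [-0.6, 0.1, 6.3]
width: 0.0212
finger_force: 38.9
```

```bash
J="python3 -m jog"
$J '[[[0,0,-10],0],[[0,0,-30],0],[[0,0,-30],0],[[0,0,-20],0],[[0,0,0],0],[[0,0,0],0]]'
python3 - <<'E'
from h import *
a=shot("wrist","w2");b=shot("side","s2")
crop("w2",200,180,160,170,2,"x")
i=b["im"][190:300,180:310,::-1]
cv2.imwrite("pics/c2.png",np.hstack([cv2.resize(a["im"][170:350,200:380,::-1],(400,400)),cv2.resize(i,(400,400),interpolation=3)]))
E
```

```text
t: 4.85
ee_pos: [0.4586, 0.0447, 0.1168]
tcp_rot: [3.141, 0.001, -3.088]
ft_force: [-1.1, 0.6, -1.1]
width: 0.021
finger_force: 39.3
```

View pics/c2.png

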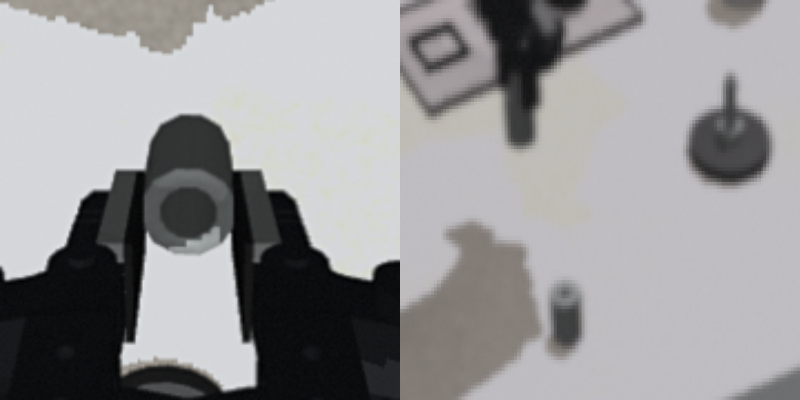

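The wrist crop shows the sleeve upright between the pads (top centre near crop (189,212)). The side crop agrees, with sleeve_b untouched. I measure where the sleeve sits in the grip.

Run:
```python
from h import *
z=load("w2");c=cloud(z)
u,v=200+189*180/400-.5,170+212*180/400-.5
print(u,v,at_h(z,u,v,.1295))
# ring pts by depth
sub=c[245:300,255:315].reshape(-1,3)
m=(abs(sub[:,1]-.045)<.0115)&(abs(sub[:,0]-.455)<.02)
print(np.histogram(sub[m][:,2],bins=np.arange(.08,.15,.004)))
p=sub[m&(sub[:,2]>.1265)&(sub[:,2]<.135)]; print(len(p),p.min(0),p.max(0),p.mean(0))
```

```text
284.55 264.9 [0.45628261 0.04542244 0.1295    ]
(array([  0,   0,   0,   0,   0,  17,  42,  48,  73,  96, 117, 327, 794,
        66,  62,  71,  81]), array([0.08 , 0.084, 0.088, 0.092, 0.096, 0.1  , 0.104, 0.108, 0.112,
       0.116, 0.12 , 0.124, 0.128, 0.132, 0.136, 0.14 , 0.144, 0.148]))
1084 [0.44534614 0.03351982 0.12655952] [0.46922916 0.05647593 0.13497063] [0.45612264 0.04537185 0.12882734]
```

```bash
J="python3 -m jog"
$J '[[[-10,0,-10],0],[[-25,-2,-10],0],[[-35,-2,0],0],[[-40,-3,0],0],[[-35,-2,0],0],[[-25,-2,0],0],[[-14,-1,0],0],[[0,0,0],0]]' 
$J '[[[0,0,0],0],[[0,0,0],0]]'
python3 - <<'E'
from h import *
a=shot("wrist","w3");b=shot("side","s3")
print(T_tool()[:3,3])
cv2.imwrite("pics/c3.png",np.hstack([cv2.resize(a["im"][170:320,210:360,::-1],(400,400),interpolation=3),cv2.resize(b["im"][165:245,245:325,::-1],(400,400),interpolation=3)]))
E
```

```text
t: 5.75
ee_pos: [0.6437, 0.0425, 0.1342]
tcp_rot: [-3.141, -0.001, -3.088]
ft_force: [0.3, 0.0, -1.2]
width: 0.021
finger_force: 39.3
t: 5.95
ee_pos: [0.6411, 0.0428, 0.1355]
tcp_rot: [3.142, -0.003, -3.087]
ft_force: [-0.1, 0.2, -0.4]
width: 0.0209
finger_force: 39.3
[0.64176924 0.04281661 0.13613296]
```

View pics/c3.png

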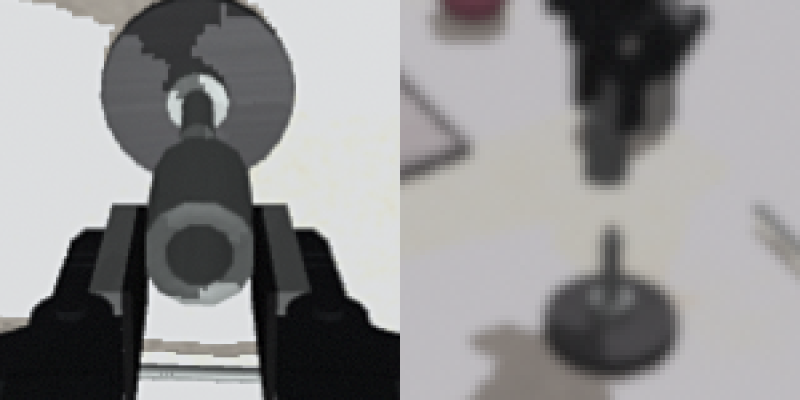

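The wrist crop shows the gauge base centred at about crop (198,86), just beyond the sleeve (top centre (199,252)). The side crop shows the sleeve's bottom at (605,180) above the pin at (611,230). I compute the remaining offset.

Run:
```python
from h import *
z=load("w3");k=.375;f=lambda u,v:(210+u*k-.5+.5*k,170+v*k-.5+.5*k)
print("base mid",at_h(z,*f(198.5,86),.014)); print("shoulder",at_h(z,*f(198.5,104),.026))
print("sleeve top",at_h(z,*f(199.5,252),.136+.0128))
c=cloud(z);s=c[225:290,255:315].reshape(-1,3)
m=(s[:,2]>.145)&(s[:,2]<.152)&(np.hypot(s[:,0]-.64,s[:,1]-.043)<.016);p=s[m];print(len(p),(p.min(0)+p.max(0))/2,p.max(0)-p.min(0))
s=c.reshape(-1,3);m=(abs(s[:,2]-.0135)<.002)&(np.hypot(s[:,0]-.64,s[:,1]-.043)<.045);p=s[m];print(len(p),p.min(0),p.max(0))
A=np.c_[2*p[:,:2],np.ones(len(p))]
z=load("s3");f=lambda u,v:(245+(u-400)/5-.4,165+v/5-.4)
print("side pin base axis",at_h(z,*f(611,298),.026),"nose",at_h(z,*f(611,229),.074),"sleeve bot",at_h(z,*f(605,174),.136-.0272))
```

```text
base mid [0.64059767 0.04321378 0.014     ]
shoulder [0.64389959 0.04341061 0.026     ]
sleeve top [0.63811641 0.04342257 0.1488    ]
1080 [0.63970212 0.04253892 0.14848487] [0.02432046 0.02414354 0.00696876]
3050 [0.60800419 0.0080214  0.01151396] [0.67532484 0.07851172 0.01543085]
side pin base axis [0.64488252 0.04413996 0.026     ] nose [0.64340493 0.04302929 0.074     ] sleeve bot [0.64084458 0.04575396 0.1088    ]
```

```bash
J="python3 -m jog"
$J '[[[-2.5,-0.7,10],0],[[0,0,14],0],[[0,0,8],0],[[0,0,6],0],[[0,0,5],0],[[0,0,4],0],[[0,0,0],0]]' 
$J '[[[0,0,5],0],[[0,0,6],0],[[0,0,6],0],[[0,0,0],0]]'
```

```text
t: 6.75
ee_pos: [0.6451, 0.0422, 0.0887]
tcp_rot: [3.142, -0.001, -3.087]
ft_force: [-0.2, -0.9, -1.2]
width: 0.0212
finger_force: 39.3
t: 7.15
ee_pos: [0.6446, 0.0421, 0.0711]
tcp_rot: [-3.142, -0.002, -3.087]
ft_force: [0.4, -0.5, -1.4]
width: 0.0208
finger_force: 39.3
```

No contact force with the bottom about 30 mm below the nose, so it is on the pin. I continue to the shoulder.

```bash
J="python3 -m jog"
$J '[[[0,0,5],0],[[0,0,5],0],[[0,0,4],0],[[0,0,2],0],[[0,0,0],0]]'
$J '[[[0,0,2],0],[[0,0,1],0],[[0,0,0],0],[[0,0,0],0]]'
```

```text
t: 7.65
ee_pos: [0.6451, 0.0422, 0.0558]
tcp_rot: [-3.142, -0.001, -3.087]
ft_force: [0.6, -0.9, -2.7]
width: 0.0211
finger_force: 39.3
t: 8.05
ee_pos: [0.6456, 0.0422, 0.0535]
tcp_rot: [3.142, 0.0, -3.087]
ft_force: [-0.6, 0.0, 0.2]
width: 0.0208
finger_force: 39.4
```

```bash
J="python3 -m jog"
$J '[[[0,0,1.5],0],[[0,0,0],0]]'
$J '[[[0,0,1],0],[[0,0,0],0],[[0,0,0],0]]'
```

```text
t: 8.25
ee_pos: [0.6462, 0.0423, 0.0533]
tcp_rot: [3.141, 0.002, -3.087]
ft_force: [-2.0, 0.0, 9.1]
width: 0.0211
finger_force: 40.3
t: 8.55
ee_pos: [0.6465, 0.0424, 0.0533]
tcp_rot: [3.141, 0.003, -3.087]
ft_force: [-3.8, -0.3, 13.7]
width: 0.0211
finger_force: 40.9
```

Contact with 14 N at TCP z = 0.053, which puts the sleeve's underside at 26 mm. I release briefly so it seats freely, look, then regrip.

```bash
J="python3 -m jog"
$J '[[[0,0,0],0],[[0,0,0],0],[[0,0,0],0],[[0,0,0],0]]' 0.1
python3 - <<'E'
from h import *
z=shot("wrist","w4");c=cloud(z).reshape(-1,3)
m=(np.hypot(c[:,0]-.642,c[:,1]-.043)<.0135)&(c[:,2]>.058)&(c[:,2]<.07);p=c[m];print(len(p),p.mean(0),p.min(0),p.max(0),np.median(p[:,2]))
E
$J '[[[0,0,0],0],[[0,0,0],0],[[0,0,0],0],[[0,0,0],0],[[0,0,0],0]]' 0.9 40
```

```text
t: 8.95
ee_pos: [0.6452, 0.0422, 0.0504]
tcp_rot: [-3.142, -0.001, -3.087]
ft_force: [0.3, 0.6, -0.4]
width: 0.0383
finger_force: 0.0
1473 [0.641644   0.0431643  0.06469355] [0.63177589 0.03168516 0.05805156] [0.65523876 0.05487425 0.06989808] 0.06502028618208447
t: 9.5
ee_pos: [0.6454, 0.0422, 0.0508]
tcp_rot: [3.142, -0.0, -3.087]
ft_force: [0.6, -0.3, 0.6]
width: 0.0216
finger_force: 39.1
```

Sleeve top measured at 65 mm, where 66 is expected: seated. Regripped, I lift and carry it to above the pocket.

```bash
J="python3 -m jog"
$J '[[[0,0,-10],0],[[0,0,-25],0],[[0,0,-30],0],[[0,0,-25],0],[[8,11,-10],0],[[16,23,0],0],[[20,28,0],0],[[24,34,0],0]]'
$J '[[[24,34,0],0],[[24,34,0],0],[[24,34,0],0],[[16,23,0],0],[[9.5,12,0],0],[[0,0,0],0],[[0,0,0],0],[[0,0,0],0]]'
python3 - <<'E'
from h import *
a=shot("wrist","w5");print(T_tool()[:3,3])
cv2.imwrite("pics/c5.png",cv2.resize(a["im"][100:400,130:430,::-1],(600,600),interpolation=3))
E
```

```text
t: 10.3
ee_pos: [0.5708, 0.1348, 0.1505]
tcp_rot: [-3.141, -0.001, -3.089]
ft_force: [0.2, 0.6, -1.7]
width: 0.0216
finger_force: 39.7
t: 11.1
ee_pos: [0.4689, 0.2639, 0.1507]
tcp_rot: [-3.14, 0.001, -3.091]
ft_force: [0.2, 0.8, -1.5]
width: 0.0213
finger_force: 39.7
[0.46885742 0.26397886 0.15073913]
```

View pics/c5.png

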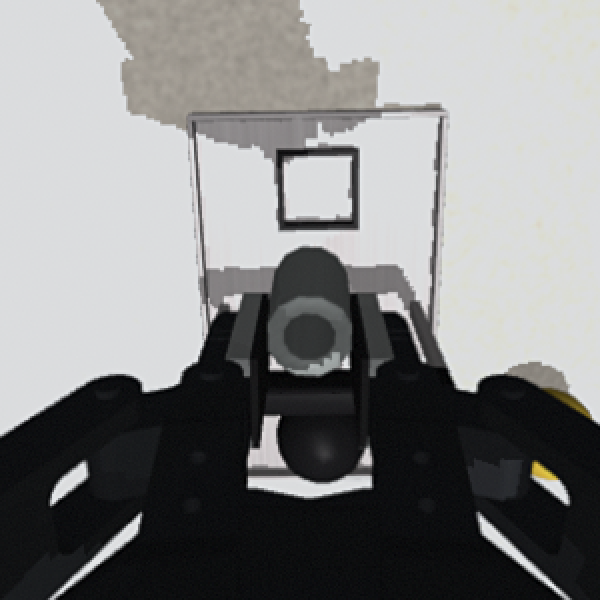

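The crop shows the pocket walls centred at about (318,189), the sleeve's top at (309,335), and the handle and ball beyond it. I compute the offset.

Run:
```python
from h import *
z=load("w5");f=lambda u,v:(130+u/2-.25,100+v/2-.25)
a=[at_h(z,*f(*q),.012) for q in [(276,150),(359,148),(360,230),(277,231)]]
pk=np.mean(a,0);print("pocket",pk,[np.linalg.norm(a[i]-a[i-1]).round(4) for i in range(4)])
s=at_h(z,*f(309,336),.1508+.0154);print("sleeve",s)
d=(pk-s);R_=T_tool()[:3,:3];print("tool shift mm",(R_.T@d*1e3).round(1))
e=a[1]-a[0];e2=a[2]-a[3];e=e+e2;print("tray yaw",np.arctan2(-e[0],e[1]))
```

```text
pocket [0.4659265  0.26870909 0.012     ] [np.float64(0.0426), np.float64(0.0416), np.float64(0.0431), np.float64(0.0433)]
sleeve [0.46678303 0.26443845 0.1662    ]
tool shift mm [  0.7   4.5 154.2]
tray yaw 0.07105386281937062
```

```bash
J="python3 -m jog"
$J '[[[0.5,3.5,15],0],[[0,0,25],0],[[0,0,25],0],[[0,0,20],0],[[0,0,15],0],[[0,0,8],0],[[0,0,0],0],[[0,0,0],0]]'
$J '[[[0,0,5],0],[[0,0,4],0],[[0,0,2],0],[[0,0,0],0],[[0,0,0],0]]'
python3 - <<'E'
from h import *
a=shot("wrist","w6")
cv2.imwrite("pics/c6.png",cv2.resize(a["im"][150:350,180:380,::-1],(600,600),interpolation=3))
E
```

```text
t: 11.95
ee_pos: [0.4676, 0.2691, 0.0432]
tcp_rot: [3.141, 0.001, -3.088]
ft_force: [1.0, 0.7, -0.9]
width: 0.0215
finger_force: 39.7
t: 12.45
ee_pos: [0.4668, 0.2694, 0.0318]
tcp_rot: [3.142, 0.0, -3.087]
ft_force: [-0.3, -0.5, -0.6]
width: 0.0217
finger_force: 39.7
```

View pics/c6.png

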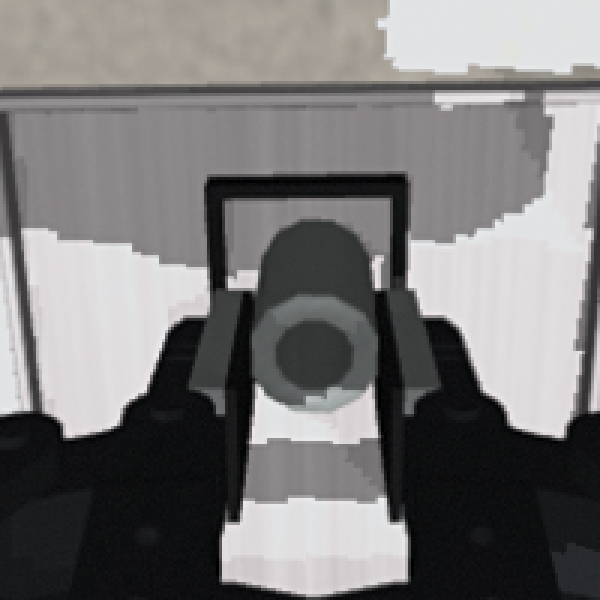

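The sleeve is inside the pocket: its body spans crop x 262–368, within the inner walls at 222–392. I release it, rise and check.

```bash
J="python3 -m jog"
$J '[[[0,0,0],0],[[0,0,0],0],[[0,0,0],0],[[0,0,0],0]]' 0.1
$J '[[[0,0,-10],0],[[0,0,-20],0],[[0,0,-30],0],[[0,0,-30],0],[[0,0,-25],0],[[0,0,-15],0],[[0,0,0],0],[[0,0,0],0]]' -1
python3 - <<'E'
from h import *
a=shot("wrist","w7");print(T_tool()[:3,3],r.get_state()["tcp_rot"]);c=cloud(a).reshape(-1,3)
m=(np.hypot(c[:,0]-.466,c[:,1]-.268)<.03)&(c[:,2]>.035)&(c[:,2]<.055);p=c[m];print("sleeve top",len(p),(p.min(0)+p.max(0))/2,np.median(p,0))
cv2.imwrite("pics/c7.png",cv2.resize(a["im"][130:430,130:430,::-1],(600,600),interpolation=3))
z=load("top");c=cloud(z).reshape(-1,3);m=(np.hypot(c[:,0]-.537,c[:,1]-.27)<.09)&(c[:,2]>.086)
p=c[m];print("bar",cv2.minAreaRect((p[:,:2]*1000).astype(np.float32)),p.mean(0))
E
```

```text
t: 12.9
ee_pos: [0.4669, 0.2694, 0.0319]
tcp_rot: [3.141, 0.0, -3.087]
ft_force: [0.2, -0.2, 0.4]
width: 0.0387
finger_force: 0.0
t: 13.7
ee_pos: [0.4667, 0.2693, 0.162]
tcp_rot: [3.141, 0.0, -3.087]
ft_force: [-0.6, -0.5, -0.6]
width: 0.0856
finger_force: 0.0
[0.46628968 0.26905685 0.1613386 ] [-3.14110830e+00 -9.83368739e-04 -3.08737500e+00]
sleeve top 372 [0.46476248 0.27051493 0.03993136] [0.46439804 0.27014197 0.04283385]
bar ((537.811767578125, 273.3686218261719), (13.932698249816895, 112.26947021484375), 3.8615922927856445) [0.53781021 0.27269362 0.09423493]
```

View pics/c7.png

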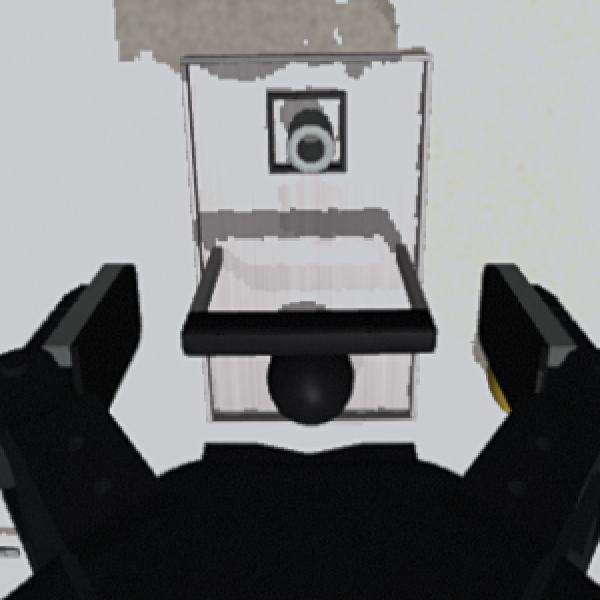

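The sleeve stands in the pocket (top ring at crop (311,148), height 43 mm), and the ball is in its seat behind the handle bar, which spans crop x 183–436. I move over the bar, turn the tool 90° and check.

```bash
J="python3 -m jog"
$J '[[[-10,0,0],0.05],[[-20,-1,0],0],[[-20,0,0],0],[[-15,0,0],0],[[-5.5,3,0],0],[[0,0,0],0.1],[[0,0,0],0.13],[[0,0,0],0.13]]'
$J '[[[0,0,0],0.13],[[0,0,0],0.13],[[0,0,0],0.13],[[0,0,0],0.13],[[0,0,0],0.13],[[0,0,0],0.13],[[0,0,0],0.13],[[0,0,0],0.13]]'
$J '[[[0,0,0],0.1],[[0,0,0],0.007],[[0,0,0],0],[[0,0,0],0]]'
python3 - <<'E'
from h import *
a=shot("wrist","w8");T=T_tool();print(T[:3,3],r.get_state()["tcp_rot"],r.get_state()["qpos"]);c=cloud(a).reshape(-1,3)
m=(np.hypot(c[:,0]-.537,c[:,1]-.27)<.075)&(c[:,2]>.09)&(c[:,2]<.1);p=c[m]
R_=cv2.minAreaRect((p[:,:2]*1000).astype(np.float32));print(R_,len(p),p.mean(0),np.linalg.eigh(np.cov(p[:,:2].T)))
print("tool shift",T[:3,:3].T@(np.r_[np.array(R_[0])/1000,.094]-T[:3,3])*1e3)
E
```

```text
t: 14.55
ee_pos: [0.5368, 0.2723, 0.1609]
tcp_rot: [-3.141, -0.001, 2.779]
ft_force: [0.3, 0.0, 0.7]
width: 0.0856
finger_force: 0.0
t: 15.35
ee_pos: [0.5367, 0.2725, 0.161]
tcp_rot: [-3.14, 0.0, 1.74]
ft_force: [0.0, -1.2, 0.7]
width: 0.0858
finger_force: 0.0
t: 15.75
ee_pos: [0.5371, 0.2723, 0.1615]
tcp_rot: [-3.141, 0.0, 1.64]
ft_force: [-0.3, 0.2, -0.3]
width: 0.0854
finger_force: 0.0
[0.53717674 0.27220629 0.1616334 ] [-3.14117054e+00 -8.31120691e-05  1.63989970e+00] [-0.80199412  0.67777791  0.46944155  1.72846109 -0.39459764  0.83078762
 -0.08271766]
((536.3909301757812, 274.2593994140625), (14.000633239746094, 110.59959411621094), 3.9769933223724365) 2312 [0.53609661 0.27832852 0.09303518] EighResult(eigenvalues=array([1.56832123e-05, 1.00280584e-03]), eigenvectors=array([[-0.99747466, -0.07102322],
       [-0.07102322,  0.99747466]]))
tool shift [ 2.09684565 -0.61362241 67.63384151]
```

```bash
J="python3 -m jog"
$J '[[[2,-0.5,10],0],[[0,0,20],0],[[0,0,20],0],[[0,0,15],0],[[0,0,9],0],[[0,0,4.5],0],[[0,0,0],0],[[0,0,0],0]]'
$J '[[[0,0,0],0],[[0,0,0],0],[[0,0,0],0],[[0,0,0],0]]' 0.2 40
$J '[[[0,0,0],0],[[0,0,0],0],[[0,0,0],0],[[0,0,0],0]]' 0.6 90
$J '[[[0,0,0],0],[[0,0,0],0],[[0,0,0],0],[[0,0,0],0]]' 1 90
```

```text
t: 16.6
ee_pos: [0.5372, 0.2742, 0.0839]
tcp_rot: [3.141, -0.0, 1.639]
ft_force: [-0.3, -0.2, 0.7]
width: 0.0857
finger_force: 0.0
t: 17.0
ee_pos: [0.5367, 0.2742, 0.0835]
tcp_rot: [3.141, -0.0, 1.639]
ft_force: [-0.7, 0.2, 0.2]
width: 0.0344
finger_force: 0.0
t: 17.4
ee_pos: [0.5367, 0.2741, 0.0833]
tcp_rot: [-3.142, -0.0, 1.639]
ft_force: [-0.2, 0.7, -0.4]
width: 0.0171
finger_force: 0.0
t: 17.8
ee_pos: [0.5369, 0.2741, 0.0836]
tcp_rot: [3.141, -0.0, 1.639]
ft_force: [-1.1, -0.6, 5.1]
width: 0.0096
finger_force: 88.5
```

Gripped with 88 N. I lift gently and check.

```bash
J="python3 -m jog"
$J '[[[0,0,-1],0],[[0,0,-2],0],[[0,0,-3],0],[[0,0,-4],0],[[0,0,-4],0],[[0,0,-3],0],[[0,0,-2],0],[[0,0,-1],0]]'
python3 - <<'E'
from h import *
a=shot("wrist","w9");b=shot("side","s9")
cv2.imwrite("pics/c9.png",np.hstack([cv2.resize(a["im"][:,70:490,::-1],(400,400)),cv2.resize(b["im"][110:240,150:280,::-1],(400,400),interpolation=3)]))
E
```

```text
t: 18.6
ee_pos: [0.5368, 0.2742, 0.1036]
tcp_rot: [3.141, -0.0, 1.639]
ft_force: [0.1, -0.1, -5.3]
width: 0.009
finger_force: 88.2
```

View pics/c9.png

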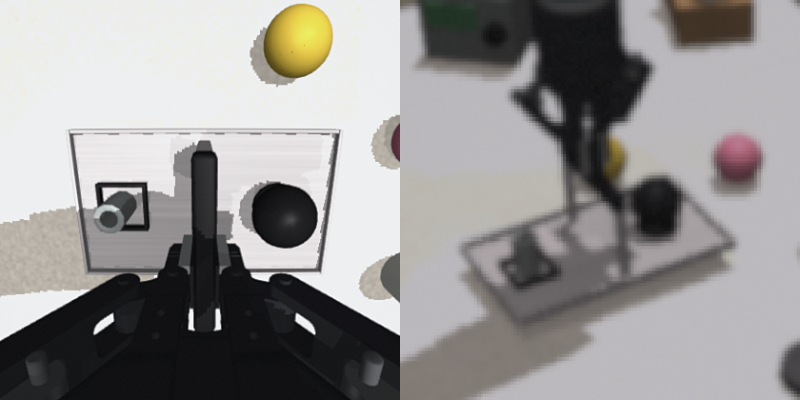

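The tray hangs level with the ball and sleeve in place. That was my eleventh picture, one over the limit, so from here I check by numbers only. I raise and carry.

```bash
J="python3 -m jog"
$J '[[[0,0,-3],0],[[0,0,-6],0],[[0,0,-9],0],[[0,0,-11],0],[[0,0,-12],0],[[0,0,-12],0],[[0,0,-12],0],[[0,0,-12],0]]'>/dev/null
$J '[[[0,0,-12],0],[[0,0,-12],0],[[0,0,-11],0],[[0,0,-9],0],[[0,0,-6],0],[[0,0,-3],0],[[0,0,0],0],[[0,0,0],0]]'
$J '[[[-2,0,0],0],[[-4,0,0],0],[[-6,0,0],0],[[-8,-1,0],0],[[-10,-1,0],0],[[-12,-1,0],0],[[-13,-1,0],0],[[-14,-1,0],0]]'
$J '[[[-14,-1,0],0],[[-14,-1,0],0],[[-14,-1,0],0],[[-14,-1,0],0],[[-14,-1,0],0],[[-14,-1,0],0],[[-14,-1,0],0],[[-14,-1,0],0]]'
$J '[[[-14,-1,0],0],[[-14,-1,0],0],[[-14,-1,0],0],[[-14,-1,0],0],[[-14,-1,0],0],[[-14,-1,0],0],[[-14,-1,0],0],[[-14,-1,0],0]]'
$J '[[[-14,-1,0],0],[[-14,-1,0],0],[[-14,-1,0],0],[[-14,-1,0],0],[[-14,-1,0],0],[[-14,-1,0],0],[[-14,-1,0],0],[[-14,-1,0],0]]'
```

```text
t: 20.3
ee_pos: [0.5363, 0.274, 0.2329]
tcp_rot: [-3.141, 0.0, 1.639]
ft_force: [-0.7, -0.2, -5.9]
width: 0.0095
finger_force: 88.2
t: 21.1
ee_pos: [0.5364, 0.2035, 0.2334]
tcp_rot: [3.142, 0.0, 1.638]
ft_force: [-0.1, -0.2, -5.5]
width: 0.0095
finger_force: 88.2
t: 21.9
ee_pos: [0.536, 0.0915, 0.2333]
tcp_rot: [3.141, -0.0, 1.639]
ft_force: [0.3, -0.2, -5.1]
width: 0.0094
finger_force: 88.2
t: 22.7
ee_pos: [0.5356, -0.0208, 0.2333]
tcp_rot: [-3.142, -0.0, 1.639]
ft_force: [-0.1, 0.0, -6.1]
width: 0.0093
finger_force: 88.2
t: 23.5
ee_pos: [0.5353, -0.1331, 0.2333]
tcp_rot: [3.142, -0.0, 1.639]
ft_force: [0.5, 0.1, -5.8]
width: 0.0093
finger_force: 88.2
```

```bash
J="python3 -m jog"
$J '[[[-14,-1,0],0],[[-14,-1,0],0],[[-14,-1,0],0],[[-14,-1,0],0],[[-14,-1,0],0],[[-14,-1,0],0],[[-14,-1,0],0],[[-13,-1,0],0]]'
$J '[[[-12,-1,0],0],[[-10,-1,0],0],[[-8,0,0],0],[[-6,0,0],0],[[-4,0,0],0],[[-2,0,0],0],[[0,0,0],0],[[0,0,0],0]]'
$J '[[[0,0,0],0],[[0,0,0],0],[[0,0,0],0],[[0,0,0],0],[[0,0,0],0],[[0,0,0],0],[[0,0,0],0],[[0,0,0],0]]'
python3 - <<'E'
from h import *
T=T_tool();z=shot("wrist","w10");z9=load("w9")
# compare tool-frame view: ball and sleeve
d=np.abs(z["d"]-z9["d"]);hit=z9["d"]<0.27
print("changed tray-side px",((d>.006)&hit).sum(),hit.sum())
for n,f in(("before","w9"),("now","w10")):
    q=load(f);c=cloud(q).reshape(-1,3)
    Tt=q["P"]@np.linalg.inv(np.array(r.camera_model("wrist")["tool_from_camera"]))
    t=(c-Tt[:3,3])@Tt[:3,:3]; t[:,2]=.0835-t[:,2]   # height above tray underside
    def s(cy,rad,lo,hi):
        m=(np.hypot(t[:,0],t[:,1]-cy)<rad)&(t[:,2]>lo)&(t[:,2]<hi);return m.sum(),t[m].mean(0).round(4)
    print(n,"ball",s(.062,.028,.03,.065),"sleeve",s(-.07,.025,.036,.055))
    m=(abs(t[:,2]-.004)<.008)&(abs(t[:,1])<.1)&(abs(t[:,0])<.055)
    A=np.c_[t[m][:,:2],np.ones(m.sum())];print("floor slope",np.linalg.lstsq(A,t[m][:,2],rcond=None)[0].round(3))
s=r.get_state();print(T[:3,3],abs(s["dq"]).max())
z=shot("top","t10");c=cloud(z).reshape(-1,3)
m=(np.hypot(c[:,0]-.445,c[:,1]+.055)<.03)&(c[:,2]>.03)&(c[:,2]<.05);print("sleeve_b",m.sum(),c[m].mean(0))
E
```

```text
t: 24.3
ee_pos: [0.5348, -0.2445, 0.2333]
tcp_rot: [-3.142, 0.0, 1.639]
ft_force: [0.1, 0.2, -4.6]
width: 0.0097
finger_force: 88.2
t: 25.1
ee_pos: [0.5358, -0.2846, 0.2332]
tcp_rot: [-3.142, -0.001, 1.639]
ft_force: [0.9, 0.3, -6.0]
width: 0.0097
finger_force: 88.2
t: 25.9
ee_pos: [0.5357, -0.2853, 0.2333]
tcp_rot: [-3.142, -0.0, 1.639]
ft_force: [-0.0, -0.0, -5.2]
width: 0.0094
finger_force: 88.2
changed tray-side px 109194 201639
before ball (np.int64(3591), array([0.0052, 0.0568, 0.0472])) sleeve (np.int64(748), array([ 0.0023, -0.0705,  0.042 ]))
floor slope [ 0.001 -0.006  0.003]
now ball (np.int64(3586), array([0.0052, 0.0569, 0.0472])) sleeve (np.int64(742), array([ 0.0023, -0.0705,  0.0419]))
floor slope [ 0.001 -0.005  0.003]
[ 0.5356879  -0.28526225  0.23328934] 0.0015322508222691288
sleeve_b 70 [ 0.44675862 -0.05459     0.03957188]
```

The ball, sleeve and floor slope are unchanged relative to the tool. The tray is level and still over the mat's middle, its underside about 15 cm up. Handing in.

```bash
python3 -c "
from rig import r
print(r.finish_job())"
```

```text
the job is handed in; nothing more can be done
None
```

I seated the wide-bored sleeve on the gauge pin, stood it in the tray's pocket, and handed the job in with the tray held level and still about 15 cm above the mat's middle, ball seated and sleeve_b untouched; no verdict came back, and I viewed 11 pictures, one over the limit of 10.

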